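Load a rotary encoder into the test slide and click it home

ROBOT

A 6-joint arm with a two-finger parallel gripper is mounted at the origin on a cart in front of the work surface, level with it; the furniture and walls round the work are solid. World frame = base frame: x ahead of the robot, y to its left, z up, the work surface at z = 0. Lengths are in m, angles in rad, forces in N, time in s.
With the tool pointing down it reaches from about 0.4 to 0.825 m from the base axis. Payload 7 kg.
Tool frame: the origin (TCP) lies on the centre line of the jaws, within the pads' length; the fingertips stand tip_reach ahead of it and the grasp point (between the pads) is the TCP (tip_reach is the distance from the TCP to the fingertips, in m); z points along the fingers, y is the line along which they close (so a half turn about z gives the same grasp; the last joint's range is limited). The gripper opens to 88 mm and grips with 3 to 60 N. Pads are 19 mm wide; open, the fingers measure 130 mm over their backs; the gripper's body (78 mm by 193 mm) begins 47 mm behind the grasp point.
Start: joints at [-0.984, 0.359, 0.012, 0, -1.224, -0.288], TCP at [0.199, -0.645, 0.246] pointing down, gripper open.
Joint ranges: [-3.07, 3.07], [-1.43, 2.12], [-1.02, 1.25], [-3.03, 1.67], [-3.05, -0], [-3.03, 3.03]. Speed limits (rad/s): [2.39, 2.39, 3.01, 3.14, 3.14, 3.14].

INTERFACE

Orientations are given as [roll, pitch, yaw] about the fixed x, y, z axes, in that order (R = Rz(yaw) Ry(pitch) Rx(roll)).
In Python, from station import get_state, grab_frame, calibration, job_done, find_in, mark_of, tip_reach gives the robot as it stands.
- The arm moves only by the shell command python3 -m handwheel 'ROWS' [OPENING] [FORCE]. ROWS is JSON, a list of rows, each an object with "delta_pos": the shift along the world's x, y, z in units of 30 mm (1.0 is 30 mm), a list of three; "dr": the turn, a rotation vector about the world's x, y, z in degrees, a list of three. In form: [{"delta_pos": [tx, ty, tz], "dr": [rx, ry, rz]}, ...]. A call has 1 to 10 rows; each row shifts and turns the commanded pose from where the row before left it; what a row does not reach is not made up. A row lasts 1/10 s, in which the tool goes at most 50 mm and 8.59 degrees, less where a joint would pass 70% of its speed; a pose out of reach is approached as far as the arm can. A call is refused whole if a number of a shift passes 1 or a number of a turn 8.59, either way. A call with a gripper value outside its range is refused whole. OPENING is the closure, from -1 (fully open) to 1 (shut), set as the call begins (- or left out, the last holds). The fingers move at their own pace and stop on an object; FORCE is the grip in N (left out, the last holds). Time passes only in rows, so rows that do not move let the fingers close. It gives the time, the measured TCP pose, the force, the opening and the grip force at its end, in the units of the state.
- get_state(): the state, without advancing time (a new reading comes with each control period).
- grab_frame(name): name is "scene" or "top"; returns the picture (480x640x3 uint8, red, green, blue); there is no depth.
- calibration(name): a dict with "fx", "fy", "cx", "cy" (pixels), "k1" (the pictures are not rectified: a ray, as slopes to the right and down, at radius r is drawn at 1 + k1 r^2 times it, then the intrinsics apply), "extrinsics" (4x4, takes a point from world to camera coordinates). Camera axes: x right, y down, z forward; pixel columns grow to the right and rows downward; lengths in m; the calibration is good to about 2 mm. A picture is of the moment at which its call begins. calibration takes no time and is no camera call.
- job_done(): hands the job in; it is judged then, once.
Trained networks look in the newest picture that a camera, given by its name, has taken for a name from the list of things; names that differ only in an ending like _2 or _b are one class to them, and where a whole thing is asked for, a point or a joint stands for the part that bears it (a point fixed in the world has none). Each returns a list of dicts, best first, with "conf" (0 to 1); they miss things now and then, are a little off and sometimes report something else, mostly with a low value. They report only what shows in the picture. A call takes as long as a camera call. They do not tell look-alikes from the thing itself.
- find_in(camera, query): "location" ([column, row] in pixels, amid what is visible of it).
- mark_of(camera, query): "location" ([column, row] in pixels: a listed point, or the origin of a listed thing).
The state is a dict: "t": time; "q": joint angles; "qd": joint speeds; "joint_efforts": joint torques, N m; "eef_pos": TCP position; "ee_rot": TCP orientation; "force": force on the tool from outside, world axes, zero at the start; "moment": the same for the moment, N m; "width": finger opening in m; "gripper_force": force on a finger pad.
Only numpy, scipy, OpenCV 4.12 (cv2) and the standard library are available. Lean on these libraries where they do the work, as an engineer would, in place of code of your own. Each camera call takes 0.05 s, during which the arm holds its last target. There are 200 camera calls.

TASK

Load the rotary encoder that stands on the blue mat into the test slide: set it upright in the round nest on the carriage with its green plug in the slot between the two yellow marks, right down on the nest's floor. Then push the carriage by its red handle towards the black test socket until the plug is in the socket and the spring roller has clicked into the notch at the end of the travel, and let go. Do not knock the tip cleaner, the red screwdriver, the dark blue solder spool or the board holder out of place.

Things in the scene. Friction and masses are not known exactly. Their poses are not given: they have to be found in the camera images.
- encoder: Rotary encoder, loose, on the blue mat (top 5 mm above the bench): aluminium housing 42 mm across, 34 mm high; shaft on top, end at 52 mm. Origin: centre of the underside, z up, +x points to the green plug on its side (14 mm wide, 5 to 14 mm above the underside, reaching 45 mm out from the axis). Grip the upper 18 mm of the housing, across its y axis or within 0.6 rad of it.
- plug_tip (a point): Centre of the outer end of the encoder's green plug, 45 mm from the encoder's axis and 9.5 mm above its underside.
- test_slide: Test slide, fixed: aluminium base 245 x 86 x 10 mm with a rail and carriage, a black socket housing (58 mm wide, 60 mm high) at its +x end, and a steel detent block (32 mm high) on the +y side, reaching 71 mm from the centre line. Origin: centre of the base's underside; +x is the way the carriage is pushed, z up.
- carriage (a joint): Travel of the carriage along the slide's +x, m: 0 = drawn right back, 0.064 = home with the roller in its notch, hard stop 0.0655. It slides with about 2 N; over the last 20 mm the roller must climb a ramp (about 6 to 8 N) before it drops into the notch.
- nest (a point): Centre of the nest's floor on the carriage, 26 mm above the bench, with the axes of the slide. Nest: dark grey C-shaped ring 14 mm high, bore 44.4 mm with a 3 mm chamfer, 59 mm outside; its slot opens towards +x, 16.6 mm wide, chamfered, with a yellow mark on each side. The seated encoder has its origin here and its +x along the slide's +x.
- push_handle (a point): Centre of the top of the upright red handle on the carriage, 63 mm above the bench and 78 mm behind (-x of) the nest's centre. It is 12 mm thick along x, 36 mm wide along y; red from 31 mm up, below that a steel foot 22 mm long in x. Push on its rear (-x) face. 42 mm are free between it and the nest.
- detent (a joint): Travel of the sprung roller away from the carriage, m: about 0 on the low run of the cam, about 0.002 on the crest, and about 0 again when it has dropped into the notch (with the carriage at 0.064).
- test_socket (a point): Centre of the mouth of the socket window in the black housing, 35.5 mm above the bench, facing back along the slide's -x. Window 20 mm wide, 13 mm high, framed in green. When the carriage is home the plug stands 12 mm inside it.
- tip_cleaner: Bystander: cream pot with brass wool, 82 mm across, 56 mm high; origin: centre of the underside.
- driver_red: Bystander: small screwdriver with a red handle, 152 mm long along its y, 14 to 16 mm thick, lying; origin: middle of the underside.
- solder_spool: Bystander: spool with dark blue flanges, 52 mm across, 35 mm high; origin: centre of the underside.
- board_clamp: Bystander: black board holder with a green circuit board, 134 x 75 x 22 mm; origin: centre of the underside.
Things that resemble listed ones, but are neither listed nor needed, are in the scene too. Leave any purple or turquoise look-alike of the encoder alone.

How it is judged:
On the way:
1. the encoder sits upright on the floor of the nest with its plug in the slot (horizontal distance between encoder and nest below 0.003 m and z of encoder in the frame of nest between -0.0025 and 0.0025 m and x of plug_tip in the frame of nest above 0.04 m and angle between encoder's own z axis and vertical below 0.08 rad), for 0.2 s.
At the end, for the whole second after the job is handed in: The encoder sits upright in the nest (axis within 3 mm, on the floor within 2.5 mm, tilt under 0.08 rad, plug in the slot towards the socket), the carriage is home (0.0625 or more) with the roller dropped into the notch (below 0.0015), the plug stands at least 7 mm inside the socket, all at rest (all of step 1 and value of joint carriage above 0.0625 m and value of joint detent below 0.0015 m and x of plug_tip in the frame of test_socket above 0.007 m and linear speed of encoder below 0.01 m/s); the robot touches nothing.
It fails at once if the tip cleaner is moved more than 30 mm (distance of tip_cleaner from where it was at the start of the episode above 0.03 m).
It fails at once if the red screwdriver is moved more than 30 mm (distance of driver_red from where it was at the start of the episode above 0.03 m).
It fails at once if the solder spool is moved more than 30 mm (distance of solder_spool from where it was at the start of the episode above 0.03 m).
It fails at once if the board holder is moved more than 30 mm (distance of board_clamp from where it was at the start of the episode above 0.03 m).
It also fails if it takes over 51 s, if anything falls off the work surface, if the arm or the gripper's body presses on something with over 40 N, if the wrist force passes 120 N, or if a joint passes its speed limit or range.

## Working session

There is one attempt and no reset: what is moved stays moved. The work goes in short steps, Python scripts to look and compute and a shell command to move; the robot and the scene stay as the last step left them, time stands still between calls to the robot, and variables do not carry over. Pictures are saved under pics/ and viewed, at most 10 in all, crops included, and the job is handed in when it is done.

```bash
mkdir -p pics; cat > h.py <<'E'
import numpy as np, cv2
from station import *
def ray(cam,uv):
    c=calibration(cam);K=np.array([[c['fx'],0,c['cx']],[0,c['fy'],c['cy']],[0,0,1.]])
    p=cv2.undistortPoints(np.array([[uv]],float),K,np.array([c['k1'],0,0,0,0.]))[0,0]
    E=np.array(c['extrinsics']);R=E[:3,:3];return -R.T@E[:3,3],R.T@np.array([p[0],p[1],1])
def at(cam,uv,z):
    o,d=ray(cam,uv);return o+d*(z-o[2])/d[2]
def proj(cam,P):
    c=calibration(cam);K=np.array([[c['fx'],0,c['cx']],[0,c['fy'],c['cy']],[0,0,1.]])
    E=np.array(c['extrinsics'])
    return cv2.projectPoints(np.array(P,float).reshape(-1,3),cv2.Rodrigues(E[:3,:3])[0],E[:3,3],K,np.array([c['k1'],0,0,0,0.]))[0][:,0]
def save(cam,n): 
    f=grab_frame(cam);cv2.imwrite(f'pics/{n}.png',f[:,:,::-1]);return f
E
python3 - <<'E'
from h import *
for c in('scene','top'):
    save(c,c+'0')
    print(c,'campos',ray(c,(320,240))[0].round(3),ray(c,(320,240))[1].round(2))
    for q,z in(('encoder',.005),('plug_tip',.0145),('nest',.026),('push_handle',.063),('test_socket',.0355),('test_slide',0),('tip_cleaner',0),('driver_red',0),('solder_spool',0),('board_clamp',0)):
        for m in mark_of(c,q)[:4]: print(q,np.round(m['location'],1),round(m['conf'],2),at(c,m['location'],z)[:2].round(4))
s=get_state();print(s['t'],s['eef_pos'],s['ee_rot'],s['width'],s['force'],tip_reach)
E
```

```text
scene campos [0.091 0.889 0.535] [ 0.39 -0.82 -0.41]
encoder [266.5 297.2] 0.82 [0.5601 0.131 ]
encoder [385.5 256.8] 0.81 [ 0.4085 -0.1481]
encoder [404.3 231.5] 0.55 [ 0.4131 -0.3095]
plug_tip [246.  298.8] 0.98 [0.5838 0.1675]
plug_tip [382.6 258.1] 0.81 [ 0.4065 -0.1202]
plug_tip [399.5 234.1] 0.63 [ 0.4132 -0.2668]
nest [336.2 232. ] 0.59 [ 0.5483 -0.1825]
push_handle [324.2 229.2] 0.77 [ 0.5461 -0.1066]
test_socket [353.8 218. ] 0.86 [ 0.5358 -0.2652]
test_slide [347.1 240. ] 0.76 [ 0.5275 -0.2042]
tip_cleaner [235.1 264.7] 0.55 [0.6996 0.0339]
driver_red [337.8 330.4] 0.63 [0.3911 0.1656]
driver_red [190.4 350.4] 0.19 [0.5895 0.3306]
solder_spool [361.1 199.3] 0.63 [ 0.6042 -0.4967]
board_clamp [188.  349.7] 0.65 [0.5943 0.3308]
top campos [ 0.361 -0.063  1.058] [ 0.2  -0.01 -0.98]
encoder [365.8 307.8] 0.84 [ 0.4125 -0.1731]
encoder [426.7 303.1] 0.71 [ 0.4187 -0.3179]
encoder [236.4 251.4] 0.56 [0.5552 0.1319]
plug_tip [345.6 313.8] 0.84 [ 0.3996 -0.1246]
plug_tip [221.  241.3] 0.76 [0.5791 0.1677]
plug_tip [409.6 308.7] 0.71 [ 0.4066 -0.2744]
plug_tip [215.8 327.5] 0.38 [0.3752 0.1773]
nest [371.4 256.2] 0.57 [ 0.5313 -0.1896]
push_handle [332.6 251. ] 0.78 [ 0.5396 -0.0976]
test_socket [406.8 252.4] 0.96 [ 0.5364 -0.2719]
test_slide [377.1 255.6] 0.72 [ 0.5367 -0.2067]
test_slide [483.6 230.1] 0.3 [ 0.5927 -0.475 ]
tip_cleaner [281.7 190.9] 0.71 [0.7058 0.0215]
driver_red [217.5 326.5] 0.82 [0.3776 0.1766]
solder_spool [481.8 231.5] 0.84 [ 0.5893 -0.47  ]
board_clamp [148.3 242.8] 0.76 [0.5832 0.3524]
1.1 [ 0.19867101 -0.64508458  0.24554596] [ 3.14155663e+00 -2.47943660e-06 -2.84283631e+00] 0.0875804680390738 [-0.33171969  0.58342499 -0.31717814] 0.019
```

```bash
python3 - <<'E'
import cv2
a=cv2.imread('pics/top0.png')[170:350,110:530];cv2.imwrite('pics/t0c.png',cv2.resize(a,(800,343),interpolation=cv2.INTER_CUBIC))
b=cv2.imread('pics/scene0.png')[180:330,220:440];cv2.imwrite('pics/s0c.png',cv2.resize(b,(800,545),interpolation=cv2.INTER_CUBIC))
E
```

```text
(no output)
```

View pics/t0c.png

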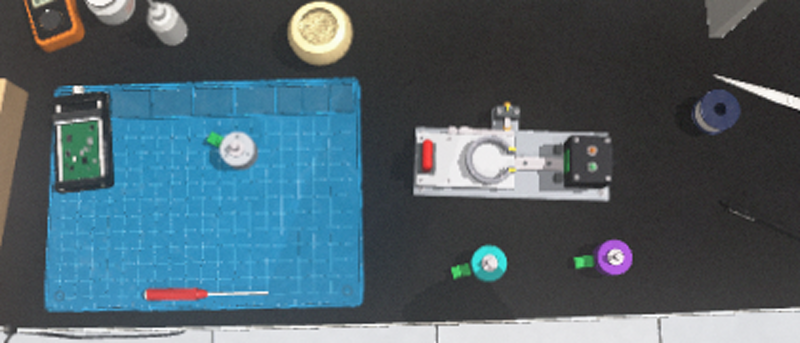

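View pics/s0c.png

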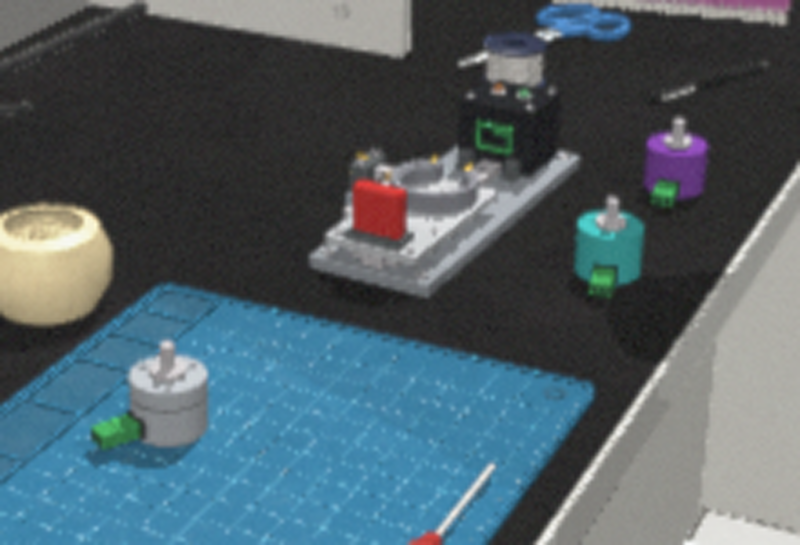

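Candidates in the top picture: the aluminium one at (236,251), the turquoise one at (366,308) and the purple one at (427,303). Only the aluminium one stands on the blue mat, and both crops confirm it. It is the target, with its plug pointing to upper left. The slide's +x runs along about -y. Next I fit the poses jointly.

```bash
cat > fit.py <<'E'
from h import *
from scipy.optimize import least_squares
def obs(q,near,n,z):
    out=[]
    for c in('scene','top'):
        g=proj(c,[*near,z])[0]
        for _ in range(n):
            grab_frame(c)
            L=[m['location'] for m in mark_of(c,q) if np.hypot(*(np.array(m['location'])-g))<14]
            if L: out.append((c,np.array(L[0])))
    return out
def rot(a): return np.array([[np.cos(a),-np.sin(a)],[np.sin(a),np.cos(a)]])
def solve(model,O,p0):
    f=lambda p: np.concatenate([proj(c,model(p,q))[0]-uv for q,l in O.items() for c,uv in l])
    r=least_squares(f,p0,loss='soft_l1');return r.x,np.abs(r.fun).mean()
E
python3 - <<'E'
from fit import *
O={'encoder':obs('encoder',(.557,.1315),3,.005),'plug_tip':obs('plug_tip',(.581,.1676),3,.0145)}
def me(p,q):
    xy=p[:2]+(rot(p[2])@[.045,0] if q=='plug_tip' else 0); return [*xy,.005 if q=='encoder' else .0145]
print('enc',solve(me,O,[.557,.1315,1]))
Z=dict(nest=.026,push_handle=.063,test_socket=.0355)
S={q:obs(q,n,3,Z[q]) for q,n in dict(nest=(.538,-.187),push_handle=(.542,-.102),test_socket=(.536,-.269)).items()}
X=dict(nest=0,push_handle=-.078)
def ms(p,q): return [*(p[:2]+rot(p[2])@[X.get(q,p[3]),0]),Z[q]]
print('nest',solve(ms,S,[.538,-.187,-1.6,.083]))
for q in list(O)+list(S):
    for c in('scene','top'):
        v=np.array([u for cc,u in {**O,**S}[q] if cc==c]);print(q,c,len(v),v.mean(0).round(1),v.std(0).round(1),at(c,v.mean(0),{**Z,'encoder':.005,'plug_tip':.0145}[q])[:2].round(4))
print(get_state()['t'])
E
```

```text
enc (array([0.56321973, 0.12971321, 1.2786738 ]), np.float64(1.2095667816375848))
nest (array([ 0.53911172, -0.18115752, -1.62177581,  0.08949836]), np.float64(1.4786968445279567))
encoder scene 3 [263.3 297.6] [1.9 0.6] [0.5648 0.1351]
encoder top 3 [237.7 248.4] [0.8 0.5] [0.5624 0.1287]
plug_tip scene 3 [247.2 300.1] [1.5 0.7] [0.5791 0.1704]
plug_tip top 3 [219.6 243.6] [1.2 0.6] [0.5735 0.171 ]
nest scene 3 [335.2 233.6] [0.9 1. ] [ 0.5466 -0.1725]
nest top 3 [369.6 255.2] [0.3 1.2] [ 0.5338 -0.1854]
push_handle scene 3 [324.3 229.1] [3.2 0. ] [ 0.5461 -0.1071]
push_handle top 3 [334.2 249.7] [0.6 0.6] [ 0.5426 -0.1014]
test_socket scene 3 [355.  217.4] [1.2 0.4] [ 0.5347 -0.2706]
test_socket top 3 [406.3 253.5] [1.6 0.9] [ 0.5338 -0.2707]
4.1
```

```bash
python3 - <<'E'
import cv2
a=cv2.imread('pics/top0.png')[215:285,310:450];cv2.imwrite('pics/t0d.png',cv2.resize(a,(800,400),interpolation=cv2.INTER_CUBIC))
E
```

```text
(no output)
```

View pics/t0d.png

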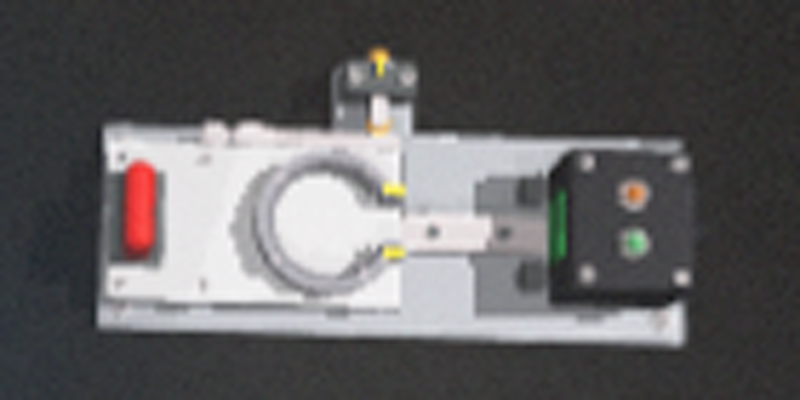

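The crop shows the red handle at about (334,251), the nest bore centred near (366,253), yellow marks at (378,247) and (378,258), the green socket mouth near x=407, and sharp base corners. The networks scatter by 1–2 px, so I measure these edges by colour instead.

```bash
cat > m.py <<'E'
from fit import *
def blob(im,lo,hi,box):
    x0,y0,x1,y1=box; h=cv2.cvtColor(im[y0:y1,x0:x1],cv2.COLOR_BGR2HSV)
    m=cv2.inRange(h,lo,hi); n,l,s,c=cv2.connectedComponentsWithStats(m)
    return [(s[i][4],c[i]+[x0,y0],s[i][:4]) for i in np.argsort(-s[1:,4])[:2]+1]
E
python3 - <<'E'
from m import *
T=cv2.imread('pics/top0.png');S=cv2.imread('pics/scene0.png')
rh=blob(T,(0,140,90),(8,255,255),(322,235,346,268));print('red top',rh[0][:2],at('top',rh[0][1],.06)[:2])
rs=blob(S,(0,140,60),(8,255,255),(310,222,340,250));print('red scene',rs[0],at('scene',rs[0][1],.045)[:2])
ye=blob(T,(20,90,90),(35,255,255),(372,240,385,266));print('yellow',[e[:2] for e in ye])
gs=blob(T,(45,80,40),(80,255,255),(400,235,415,270));print('green',gs[0],[at('top',gs[0][1],z)[:2].round(4) for z in(.03,.042)])
cr=[at('top',(310+(u+.5)/5.714-.5,215+(v+.5)/5.714-.5),.01)[:2] for u,v in((103,124),(98,328),(683,138),(685,345))];cr=np.array(cr)
print('corners',cr.round(4),'centre',cr.mean(0).round(4)); d=cr[2]+cr[3]-cr[0]-cr[1];print('yaw',np.arctan2(d[1],d[0]),np.hypot(*d)/2)
print('yel xy',[at('top',e[1],.04)[:2].round(4) for e in ye])
# encoder plug
pl=blob(T,(45,100,40),(80,255,255),(205,230,240,260));print('plug top',pl[0][:2],at('top',pl[0][1],.019)[:2])
ps=blob(S,(45,100,30),(80,255,255),(235,285,265,310));print('plug scene',ps[0][:2],at('scene',ps[0][1],.0145)[:2])
# encoder body: low saturation on mat
for cam,im,box in(('top',T,(222,232,255,268)),('scene',S,(250,265,285,310))):
    b=blob(im,(0,0,70),(180,70,255),box)[0];print(cam,b)
b=cv2.resize(T[230:270,205:260],None,fx=14,fy=14,interpolation=cv2.INTER_CUBIC);cv2.imwrite('pics/enc.png',b)
E
```

```text
red top (np.int32(66), array([334.07575758, 250.6969697 ])) [ 0.54072899 -0.10105483]
red scene (np.int32(182), array([323.92857143, 237.12087912]), array([ 7,  8, 15, 16], dtype=int32)) [ 0.54451698 -0.10253742]
yellow [(np.int32(7), array([378.28571429, 258.57142857])), (np.int32(6), array([378.16666667, 247.66666667]))]
green (np.int32(35), array([407.02857143, 254.31428571]), array([ 6, 13,  3, 13], dtype=int32)) [array([ 0.5327, -0.2733]), array([ 0.5307, -0.2709])]
corners [[ 0.5853 -0.0886]
 [ 0.499  -0.0839]
 [ 0.5726 -0.3338]
 [ 0.4847 -0.3281]] centre [ 0.5354 -0.2086]
yaw -1.6258211125570652 0.24503671581845834
yel xy [array([ 0.523 , -0.2036]), array([ 0.5486, -0.2047])]
plug top (np.int32(40), array([222.45, 242.75])) [0.57450234 0.16310779]
plug scene (np.int32(84), array([251.73809524, 298.23809524])) [0.57506186 0.16074865]
top (np.int32(289), array([234.62629758, 248.52941176]), array([ 3,  7, 20, 19], dtype=int32))
scene (np.int32(485), array([266.18762887, 288.93814433]), array([ 5,  8, 22, 30], dtype=int32))
```

View pics/enc.png

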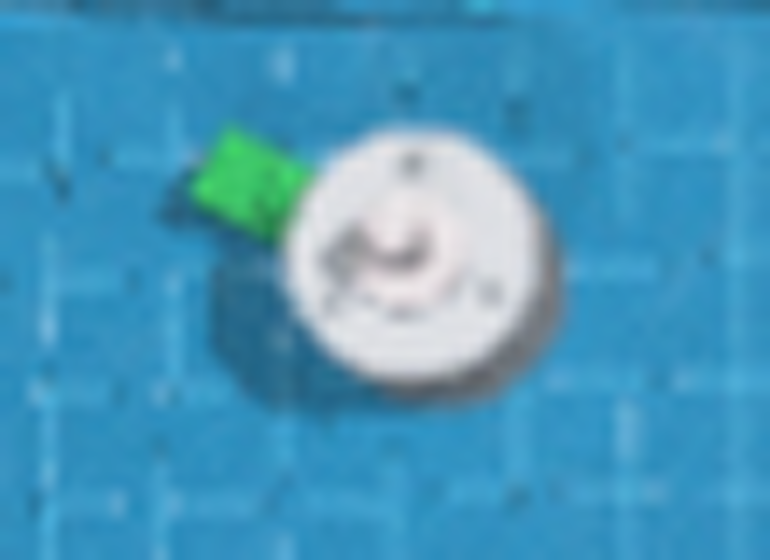

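The crop shows the aluminium housing's top disc centred at about (234.1,247.7) and the plug's end edge at about (219.6,240.7). The base corners give the right length of 245 mm. I overlay the predicted nest.

```bash
python3 - <<'E'
from m import *
a=at('top',(234.1,247.7),.039);b=at('top',(219.6,240.7),.019);d=b-a
print('enc',a,'tip',b,'yaw',np.degrees(np.arctan2(d[1],d[0])),np.hypot(*d[:2]))
T=cv2.imread('pics/top0.png');s=10
x0,y0,w,h=325,225,75,56
I=cv2.resize(T[y0:y0+h,x0:x0+w],None,fx=s,fy=s,interpolation=cv2.INTER_CUBIC)
n=np.array([.5369,-.179]);R=rot(-1.626)
def dr(P,z,col):
    P=n+np.array(P)@R.T
    q=(proj('top',np.c_[P,np.full(len(P),z)])-[x0,y0]+.5)*s-.5
    cv2.polylines(I,[np.round(q).astype(int).reshape(-1,1,2)],True,col,1)
t=np.linspace(0,6.283,60)[:-1];C=np.c_[np.cos(t),np.sin(t)]
dr(C*.0295,.040,(0,0,255));dr(C*.0252,.04,(0,255,0));dr(C*.0222,.026,(255,0,255))
dr([(-.084,-.018),(-.072,-.018),(-.072,.018),(-.084,.018)],.063,(255,255,0))
cv2.imwrite('pics/ov.png',I)
E
```

```text
enc [0.557862   0.13110741 0.039     ] tip [0.57969234 0.17007937 0.019     ] yaw 60.74441695848244 0.04466964955654298
```

View pics/ov.png

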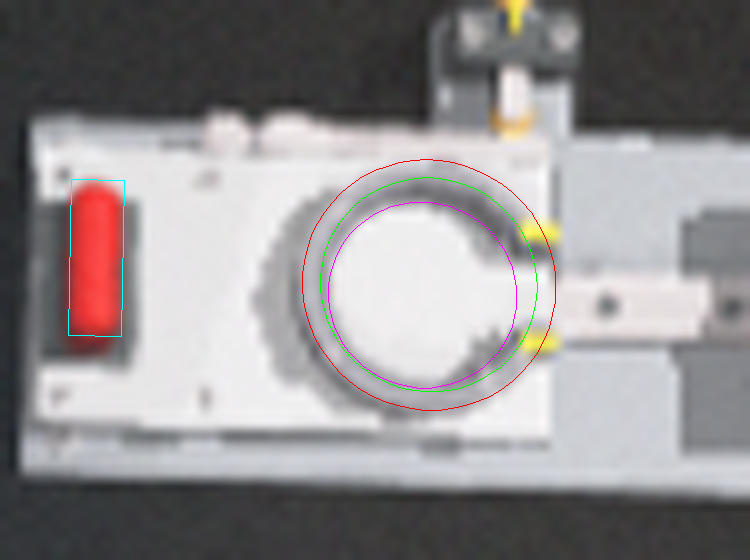

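The overlay agrees with the ring to about 0.5 mm, putting the nest at about (0.537,-0.1785) with the slide's yaw at -93.2°. The encoder is at (0.558,0.131), yaw 60.7°. I move above it.

```bash
R='-'; 
python3 -m handwheel '[{"delta_pos":[0.4,0.86,-0.1],"dr":[0,0,7.45]},{"delta_pos":[0.4,0.86,-0.1],"dr":[0,0,7.45]},{"delta_pos":[0.4,0.86,-0.1],"dr":[0,0,7.45]},{"delta_pos":[0.4,0.86,-0.1],"dr":[0,0,7.45]},{"delta_pos":[0.4,0.86,-0.1],"dr":[0,0,7.45]},{"delta_pos":[0.4,0.86,-0.1],"dr":[0,0,7.45]},{"delta_pos":[0.4,0.86,-0.1],"dr":[0,0,7.45]},{"delta_pos":[0.4,0.86,-0.1],"dr":[0,0,7.45]},{"delta_pos":[0.4,0.86,-0.1],"dr":[0,0,7.45]},{"delta_pos":[0.4,0.86,-0.1],"dr":[0,0,7.45]}]' -1 25
python3 -m handwheel '[{"delta_pos":[0.4,0.86,-0.1],"dr":[0,0,7.45]},{"delta_pos":[0.4,0.86,-0.1],"dr":[0,0,7.45]},{"delta_pos":[0.4,0.86,-0.1],"dr":[0,0,7.45]},{"delta_pos":[0.4,0.86,-0.1],"dr":[0,0,7.45]},{"delta_pos":[0.4,0.86,-0.1],"dr":[0,0,7.45]},{"delta_pos":[0.4,0.86,-0.1],"dr":[0,0,7.45]},{"delta_pos":[0.4,0.86,-0.1],"dr":[0,0,7.45]},{"delta_pos":[0.4,0.86,-0.1],"dr":[0,0,7.45]},{"delta_pos":[0.4,0.86,-0.1],"dr":[0,0,7.45]},{"delta_pos":[0.4,0.86,-0.1],"dr":[0,0,7.45]}]'
python3 -m handwheel '[{"delta_pos":[0.4,0.86,-0.1],"dr":[0,0,7.45]},{"delta_pos":[0.4,0.86,-0.1],"dr":[0,0,7.45]},{"delta_pos":[0.4,0.86,-0.1],"dr":[0,0,7.45]},{"delta_pos":[0.4,0.86,-0.1],"dr":[0,0,7.45]},{"delta_pos":[0.4,0.86,-0.1],"dr":[0,0,7.45]},{"delta_pos":[0.4,0.86,-0.1],"dr":[0,0,7.45]},{"delta_pos":[0.4,0.86,-0.1],"dr":[0,0,7.45]},{"delta_pos":[0.4,0.86,-0.1],"dr":[0,0,7.45]},{"delta_pos":[0.4,0.86,-0.1],"dr":[0,0,7.45]},{"delta_pos":[0.4,0.86,-0.1],"dr":[0,0,7.45]}]'
python3 -m handwheel '[{"delta_pos":[0,0,0],"dr":[0,0,0]},{"delta_pos":[0,0,0],"dr":[0,0,0]}]'
python3 -c "
from h import *
s=get_state();print(s['q'],s['eef_pos'],np.degrees(s['ee_rot']))"
```

```text
t: 5.1
eef_pos: [0.319, -0.3861, 0.2157]
ee_rot: [-3.141, -0.0, -1.537]
force: [1.2, 0.5, 0.2]
width: 0.0868
gripper_force: 0.0
t: 6.1
eef_pos: [0.4392, -0.1279, 0.1858]
ee_rot: [-3.141, -0.001, -0.237]
force: [-0.3, -0.9, 0.4]
width: 0.0877
gripper_force: 0.0
t: 7.1
eef_pos: [0.5591, 0.1301, 0.1556]
ee_rot: [3.141, -0.0, 1.064]
force: [1.1, 0.2, 0.3]
width: 0.0877
gripper_force: 0.0
t: 7.3
eef_pos: [0.5586, 0.1293, 0.1552]
ee_rot: [-3.141, 0.001, 1.058]
force: [0.4, -0.7, 0.5]
width: 0.0877
gripper_force: 0.0
[ 5.68568070e-01  2.68930688e-01 -3.38287750e-01 -7.01850723e-05
 -9.64328969e-01  2.05996246e+00] [0.55855026 0.12930126 0.15520051] [-1.79976864e+02  3.64351994e-02  6.06014200e+01]
```

```bash

python3 -m handwheel '[{"delta_pos":[-0.02,0.07,-0.8],"dr":[0,0,0]},{"delta_pos":[0,0,-0.8],"dr":[0,0,0]},{"delta_pos":[0,0,-0.8],"dr":[0,0,0]},{"delta_pos":[0,0,-0.8],"dr":[0,0,0]},{"delta_pos":[0,0,-0.6],"dr":[0,0,0]},{"delta_pos":[0,0,0],"dr":[0,0,0]}]'
python3 -m handwheel '[{"delta_pos":[0,0,0],"dr":[0,0,0]},{"delta_pos":[0,0,0],"dr":[0,0,0]},{"delta_pos":[0,0,0],"dr":[0,0,0]},{"delta_pos":[0,0,0],"dr":[0,0,0]},{"delta_pos":[0,0,0],"dr":[0,0,0]},{"delta_pos":[0,0,0],"dr":[0,0,0]},{"delta_pos":[0,0,0],"dr":[0,0,0]},{"delta_pos":[0,0,0],"dr":[0,0,0]}]' 1 25
```

```text
t: 7.9
eef_pos: [0.5563, 0.1293, 0.0395]
ee_rot: [-3.139, 0.004, 1.056]
force: [-0.1, -0.5, -0.4]
width: 0.0877
gripper_force: 0.0
t: 8.7
eef_pos: [0.5582, 0.1311, 0.0418]
ee_rot: [3.141, -0.0, 1.058]
force: [-0.7, 0.8, 2.9]
width: 0.041
gripper_force: 25.0
```

```bash

python3 -m handwheel '[{"delta_pos":[0,0,0.5],"dr":[0,0,0]},{"delta_pos":[0,0,0.8],"dr":[0,0,0]},{"delta_pos":[0,0,0.8],"dr":[0,0,0]},{"delta_pos":[0,0,0.9],"dr":[0,0,0]}]'
python3 -m handwheel '[{"delta_pos":[-0.035,-0.516,0],"dr":[0,0,-7.7]},{"delta_pos":[-0.035,-0.516,0],"dr":[0,0,-7.7]},{"delta_pos":[-0.035,-0.516,0],"dr":[0,0,-7.7]},{"delta_pos":[-0.035,-0.516,0],"dr":[0,0,-7.7]},{"delta_pos":[-0.035,-0.516,0],"dr":[0,0,-7.7]},{"delta_pos":[-0.035,-0.516,0],"dr":[0,0,-7.7]},{"delta_pos":[-0.035,-0.516,0],"dr":[0,0,-7.7]},{"delta_pos":[-0.035,-0.516,0],"dr":[0,0,-7.7]},{"delta_pos":[-0.035,-0.516,0],"dr":[0,0,-7.7]},{"delta_pos":[-0.035,-0.516,0],"dr":[0,0,-7.7]}]'
python3 -m handwheel '[{"delta_pos":[-0.035,-0.516,0],"dr":[0,0,-7.7]},{"delta_pos":[-0.035,-0.516,0],"dr":[0,0,-7.7]},{"delta_pos":[-0.035,-0.516,0],"dr":[0,0,-7.7]},{"delta_pos":[-0.035,-0.516,0],"dr":[0,0,-7.7]},{"delta_pos":[-0.035,-0.516,0],"dr":[0,0,-7.7]},{"delta_pos":[-0.035,-0.516,0],"dr":[0,0,-7.7]},{"delta_pos":[-0.035,-0.516,0],"dr":[0,0,-7.7]},{"delta_pos":[-0.035,-0.516,0],"dr":[0,0,-7.7]},{"delta_pos":[-0.035,-0.516,0],"dr":[0,0,-7.7]},{"delta_pos":[-0.035,-0.516,0],"dr":[0,0,-7.7]}]'
python3 -m handwheel '[{"delta_pos":[0,0,-0.8],"dr":[0,0,0]},{"delta_pos":[0,0,-0.3],"dr":[0,0,0]},{"delta_pos":[0,0,0],"dr":[0,0,0]}]'
python3 - <<'E'
from m import *
s=get_state();print(s['eef_pos'],s['ee_rot'],s['width'])
P=np.mean([get_state()['eef_pos'] for _ in range(1)],0)
out=[]
for c in('scene','top'):
    im=save(c,c+'1')[:,:,::-1].copy()
    g=proj(c,[.5355,-.215,.072])[0]
    x,y=g.astype(int); 
    for e in blob(im,(45,100,40),(80,255,255),(x-20,y-20,x+20,y+14)): print(c,'pred plug mid',g,e[:2])
    I=cv2.resize(im[y-45:y+25,x-45:x+40],(400*85//70,400),interpolation=cv2.INTER_CUBIC);out.append(I);print(c,'crop origin',x-45,y-45,'scale',400/70)
cv2.imwrite('pics/hold.png',np.hstack(out)[:,:800*2][:, :970] if 0 else cv2.resize(np.hstack(out),(800,330)))
E
```

```text
t: 9.1
eef_pos: [0.5573, 0.1307, 0.1316]
ee_rot: [-3.14, 0.002, 1.058]
force: [-0.1, 0.0, -1.9]
width: 0.041
gripper_force: 25.0
t: 10.1
eef_pos: [0.5471, -0.0244, 0.1311]
ee_rot: [3.141, 0.001, -0.292]
force: [0.8, -0.4, -1.9]
width: 0.0414
gripper_force: 25.0
t: 11.1
eef_pos: [0.5366, -0.1791, 0.1311]
ee_rot: [3.141, 0.0, -1.635]
force: [1.0, 0.4, -1.7]
width: 0.0415
gripper_force: 25.0
t: 11.4
eef_pos: [0.5356, -0.1784, 0.0968]
ee_rot: [3.138, 0.0, -1.63]
force: [0.0, -0.2, -1.3]
width: 0.0411
gripper_force: 25.0
[ 0.53561789 -0.17841634  0.09679742] [ 3.13763057e+00  5.54866008e-05 -1.62961698e+00] 0.041133970066082146
scene pred plug mid [346.81778352 211.06734413] (np.int32(46), array([356.89130435, 218.43478261]))
scene crop origin 301 166 scale 5.714285714285714
top crop origin 339 205 scale 5.714285714285714
```

View pics/hold.png

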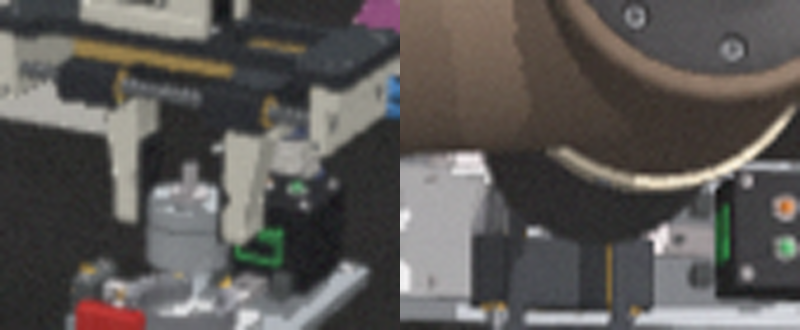

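The scene half shows the encoder upright between the fingers just above the nest (crop about (185,230)). The top view is hidden by the arm. I lower slowly and watch the force.

```bash

python3 -m handwheel '[{"delta_pos":[0,0,-0.3],"dr":[0,0,0]},{"delta_pos":[0,0,-0.3],"dr":[0,0,0]},{"delta_pos":[0,0,-0.1],"dr":[0,0,0]},{"delta_pos":[0,0,-0.1],"dr":[0,0,0]},{"delta_pos":[0,0,0],"dr":[0,0,0]}]'
python3 -m handwheel '[{"delta_pos":[0,0,-0.1],"dr":[0,0,0]},{"delta_pos":[0,0,-0.1],"dr":[0,0,0]},{"delta_pos":[0,0,0],"dr":[0,0,0]}]'
```

```text
t: 12.0
eef_pos: [0.5369, -0.1785, 0.0741]
ee_rot: [3.141, -0.0, -1.63]
force: [0.5, 0.2, -1.1]
width: 0.0415
gripper_force: 25.0
t: 12.3
eef_pos: [0.5371, -0.1786, 0.0683]
ee_rot: [-3.142, 0.0, -1.63]
force: [0.6, 0.3, -2.6]
width: 0.0414
gripper_force: 25.0
```

```bash

python3 -m handwheel '[{"delta_pos":[0,0,-0.1],"dr":[0,0,0]},{"delta_pos":[0,0,-0.05],"dr":[0,0,0]},{"delta_pos":[0,0,0],"dr":[0,0,0]}]'
python3 -m handwheel '[{"delta_pos":[0,0,-0.05],"dr":[0,0,0]},{"delta_pos":[0,0,0],"dr":[0,0,0]},{"delta_pos":[0,0,0],"dr":[0,0,0]}]'
```

```text
t: 12.6
eef_pos: [0.5371, -0.1786, 0.0639]
ee_rot: [-3.142, 0.0, -1.63]
force: [0.6, 0.4, -1.0]
width: 0.0414
gripper_force: 25.0
t: 12.9
eef_pos: [0.5372, -0.1786, 0.0627]
ee_rot: [-3.141, -0.0, -1.63]
force: [0.2, -0.4, -0.4]
width: 0.0412
gripper_force: 25.0
```

```bash

python3 -m handwheel '[{"delta_pos":[0,0,-0.03],"dr":[0,0,0]},{"delta_pos":[0,0,0],"dr":[0,0,0]}]'
python3 -m handwheel '[{"delta_pos":[0,0,0],"dr":[0,0,0]},{"delta_pos":[0,0,0],"dr":[0,0,0]},{"delta_pos":[0,0,0],"dr":[0,0,0]},{"delta_pos":[0,0,0],"dr":[0,0,0]},{"delta_pos":[0,0,0],"dr":[0,0,0]}]' -1
python3 -m handwheel '[{"delta_pos":[0,0,0.3],"dr":[0,0,0]},{"delta_pos":[0,0,0.8],"dr":[0,0,0]},{"delta_pos":[0,0,0.9],"dr":[0,0,0]},{"delta_pos":[0,0.9,0.5],"dr":[0,0,0]},{"delta_pos":[0,0.9,0],"dr":[0,0,0]},{"delta_pos":[0.05,0.9,0],"dr":[0,0,0]},{"delta_pos":[0.05,0.9,0],"dr":[0,0,0]},{"delta_pos":[0.05,0.8,0],"dr":[0,0,0]},{"delta_pos":[0,0,0],"dr":[0,0,0]}]' 1
python3 - <<'E'
from m import *
print(get_state()['eef_pos'])
im=save('top','top2')[:,:,::-1]; sc=save('scene','scene2')[:,:,::-1]
A=cv2.resize(im[225:281,325:425],(800,448),interpolation=cv2.INTER_CUBIC)[:,:]
B=cv2.resize(sc[185:260,300:400],(533,400),interpolation=cv2.INTER_CUBIC)
C=np.zeros((600,800,3),np.uint8);C[:300,:533]=cv2.resize(A,(533,300));C[300:,:400]=cv2.resize(B,(400,300));cv2.imwrite('pics/seat.png',C)
E
```

```text
t: 13.1
eef_pos: [0.5372, -0.1787, 0.0626]
ee_rot: [-3.141, -0.0, -1.629]
force: [-3.3, 0.7, 8.1]
width: 0.0414
gripper_force: 25.0
t: 13.6
eef_pos: [0.5371, -0.1786, 0.0615]
ee_rot: [3.141, 0.0, -1.63]
force: [-0.7, 1.1, 0.4]
width: 0.0757
gripper_force: 0.0
t: 14.5
eef_pos: [0.5421, -0.0444, 0.1375]
ee_rot: [-3.14, 0.0, -1.627]
force: [0.6, -0.6, -0.1]
width: 0.0144
gripper_force: 0.0
[ 0.5421033  -0.04437229  0.13754705]
```

View pics/seat.png

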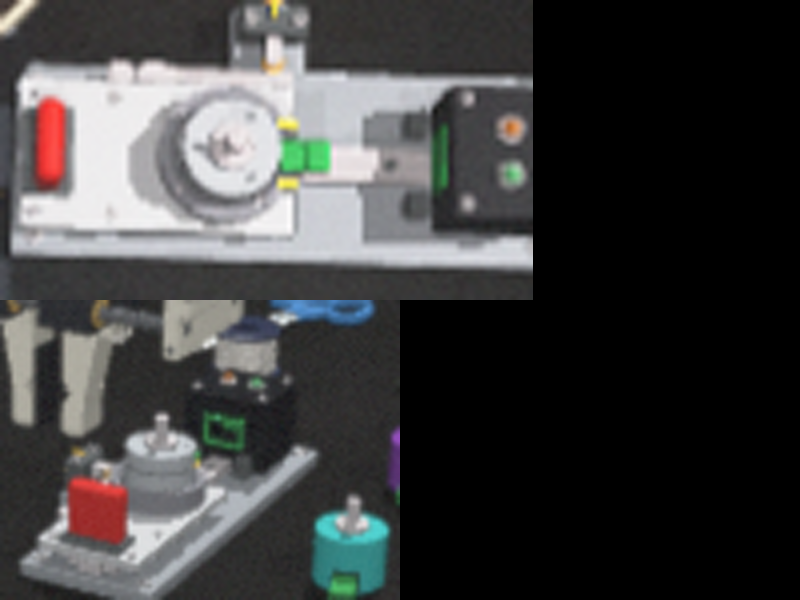

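The crops show the encoder seated, with its green plug between the yellow marks and pointing at the socket. I lower the closed fingers behind the handle and push.

```bash

python3 -m handwheel '[{"delta_pos":[0,0,-0.8],"dr":[0,0,0]},{"delta_pos":[0,0,-0.8],"dr":[0,0,0]},{"delta_pos":[0,0,-0.9],"dr":[0,0,0]},{"delta_pos":[-0.02,-0.4,0],"dr":[0,0,0]},{"delta_pos":[-0.02,-0.4,0],"dr":[0,0,0]},{"delta_pos":[-0.01,-0.2,0],"dr":[0,0,0]},{"delta_pos":[-0.01,-0.2,0],"dr":[0,0,0]},{"delta_pos":[-0.01,-0.2,0],"dr":[0,0,0]},{"delta_pos":[-0.01,-0.2,0],"dr":[0,0,0]},{"delta_pos":[0,0,0],"dr":[0,0,0]}]' 1
python3 -m handwheel '[{"delta_pos":[-0.01,-0.2,0],"dr":[0,0,0]},{"delta_pos":[-0.01,-0.2,0],"dr":[0,0,0]},{"delta_pos":[-0.01,-0.2,0],"dr":[0,0,0]},{"delta_pos":[-0.01,-0.2,0],"dr":[0,0,0]},{"delta_pos":[-0.01,-0.2,0],"dr":[0,0,0]},{"delta_pos":[0,0,0],"dr":[0,0,0]}]'
```

```text
t: 15.6
eef_pos: [0.5393, -0.0952, 0.062]
ee_rot: [-3.141, -0.0, -1.63]
force: [0.0, -0.4, -0.0]
width: 0.0004
gripper_force: 0.0
t: 16.2
eef_pos: [0.5374, -0.1255, 0.0615]
ee_rot: [3.141, -0.0, -1.631]
force: [0.3, 0.7, 0.5]
width: 0.0006
gripper_force: 0.0
```

```bash

python3 -m handwheel '[{"delta_pos":[-0.01,-0.15,0],"dr":[0,0,0]},{"delta_pos":[-0.01,-0.15,0],"dr":[0,0,0]},{"delta_pos":[-0.01,-0.15,0],"dr":[0,0,0]}]'
python3 -m handwheel '[{"delta_pos":[0,-0.1,0],"dr":[0,0,0]},{"delta_pos":[-0.01,-0.1,0],"dr":[0,0,0]}]'
python3 - <<'E'
from m import *
for c,b in(('scene',(310,205,365,255)),('top',(320,235,375,268))):
    im=save(c,c+'3')[:,:,::-1].copy()
    for e in blob(im,(0,140,60),(8,255,255),b)[:1]: print(c,e, 'pred@travel', [proj(c,[.541-.0552*t,-.101-t,.06])[0].round(1) for t in(0,.03,.064)])
E
```

```text
t: 16.5
eef_pos: [0.5367, -0.1379, 0.0615]
ee_rot: [3.141, 0.0, -1.63]
force: [-0.5, 0.6, 0.1]
width: 0.0008
gripper_force: 0.0
t: 16.7
eef_pos: [0.5363, -0.1442, 0.0615]
ee_rot: [3.141, -0.0, -1.63]
force: [-0.0, -0.4, -0.1]
width: 0.0006
gripper_force: 0.0
scene (np.int32(8), array([340.25, 234.5 ]), array([28, 28,  5,  3], dtype=int32)) pred@travel [array([325.1, 231.7]), array([331.2, 227.2]), array([337.8, 222.4])]
```

```bash
python3 - <<'E'
import cv2
cv2.imwrite('pics/p3.png',cv2.resize(cv2.imread('pics/scene3.png')[170:270,290:420],(780,600),interpolation=cv2.INTER_CUBIC))
E
```

```text
(no output)
```

View pics/p3.png

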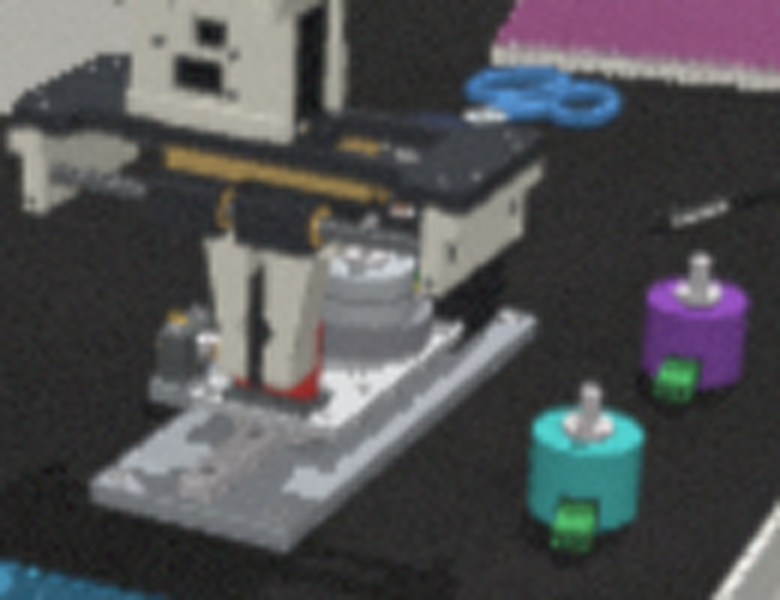

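The crop shows the closed fingers against the red handle and the carriage far along its travel, near the socket. I continue in small steps.

```bash

python3 -m handwheel '[{"delta_pos":[0,-0.07,0],"dr":[0,0,0]}]'
python3 -m handwheel '[{"delta_pos":[-0.01,-0.07,0],"dr":[0,0,0]}]'
python3 -m handwheel '[{"delta_pos":[0,-0.05,0],"dr":[0,0,0]}]'
python3 -m handwheel '[{"delta_pos":[0,0,0],"dr":[0,0,0]}]'
```

```text
t: 16.9
eef_pos: [0.5362, -0.146, 0.0615]
ee_rot: [3.141, 0.0, -1.63]
force: [-1.3, 11.1, 4.3]
width: 0.0005
gripper_force: 5.2
t: 17.0
eef_pos: [0.5362, -0.1472, 0.0615]
ee_rot: [-3.141, 0.002, -1.63]
force: [-3.1, 23.8, 6.4]
width: 0.0003
gripper_force: 11.9
t: 17.1
eef_pos: [0.5362, -0.1473, 0.0616]
ee_rot: [-3.141, 0.003, -1.631]
force: [-3.4, 29.3, 7.6]
width: 0.0005
gripper_force: 14.4
t: 17.2
eef_pos: [0.5361, -0.1472, 0.0615]
ee_rot: [-3.141, 0.003, -1.63]
force: [-2.4, 20.6, 4.7]
width: 0.0005
gripper_force: 10.2
```

The force rose sharply and motion stopped at y=-0.1473, which is about 63–65 mm of travel, so this looks like the hard stop. I back off, lift away and verify.

```bash

python3 -m handwheel '[{"delta_pos":[0,0.3,0],"dr":[0,0,0]},{"delta_pos":[0.05,0.9,0],"dr":[0,0,0]},{"delta_pos":[0,0.9,0.8],"dr":[0,0,0]},{"delta_pos":[0,0.9,0.9],"dr":[0,0,0]},{"delta_pos":[0,0.9,0.9],"dr":[0,0,0]},{"delta_pos":[0,0.9,0.9],"dr":[0,0,0]},{"delta_pos":[0,0,0],"dr":[0,0,0]},{"delta_pos":[0,0,0],"dr":[0,0,0]}]'
python3 - <<'E'
from m import *
T=save('top','top4')[:,:,::-1].copy();save('scene','scene4')
r0=blob(cv2.imread('pics/top0.png'),(0,140,90),(8,255,255),(322,235,346,268))[0]
r=blob(T,(0,140,90),(8,255,255),(345,235,380,268))[0]
a,b=[at('top',e[1],.06)[:2] for e in(r0,r)];print(r0[:2],r[:2],'travel',np.hypot(*(b-a)))
n=np.array([.537,-.1785])+.064*np.array([-.0552,-.9985])
x0,y0,w,h,s=340,225,90,60,8
I=cv2.resize(T[y0:y0+h,x0:x0+w],None,fx=s,fy=s,interpolation=cv2.INTER_CUBIC)
t=np.linspace(0,6.283,60);q=np.c_[n[0]+.021*np.cos(t),n[1]+.021*np.sin(t),np.full(60,.060)]
q=(proj('top',q)-[x0,y0]+.5)*s-.5
cv2.polylines(I,[q.round().astype(int).reshape(-1,1,2)],True,(0,0,255),1);cv2.imwrite('pics/fin.png',I)
E
```

```text
t: 18.0
eef_pos: [0.5379, -0.0052, 0.1673]
ee_rot: [-3.14, 0.0, -1.628]
force: [0.2, 0.1, -0.3]
width: 0.0006
gripper_force: 0.0
(np.int32(66), array([334.07575758, 250.6969697 ])) (np.int32(77), array([360.90909091, 251.98701299])) travel 0.06112333366353643
```

View pics/fin.png

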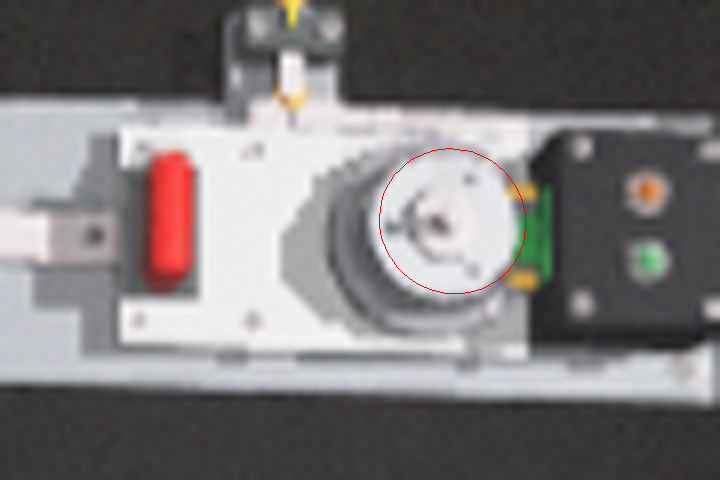

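The housing stays seated with the plug inside the green frame, and travel measures about 61 mm from wherever the carriage started. The stop was rigid. I check the roller and notch in one crop, before and after.

```bash
python3 - <<'E'
from m import *
A,B=[cv2.imread(f'pics/{n}.png') for n in('top0','top4')]
f=lambda I,x,w:cv2.resize(I[224:248,x:x+w],None,fx=12,fy=12,interpolation=cv2.INTER_CUBIC)
cv2.imwrite('pics/det.png',np.vstack([f(A,335,64),f(B,350,64)])[:, :800])
for I in(A,B): print([e[:2] for e in blob(I,(10,110,90),(35,255,255),(368,220,384,242))])
E
```

```text
[(np.int32(10), array([375.9, 224.6])), (np.int32(2), array([374. , 236.5]))]
[(np.int32(11), array([375.72727273, 224.54545455])), (np.int32(2), array([374.5, 236.5]))]
```

View pics/det.png

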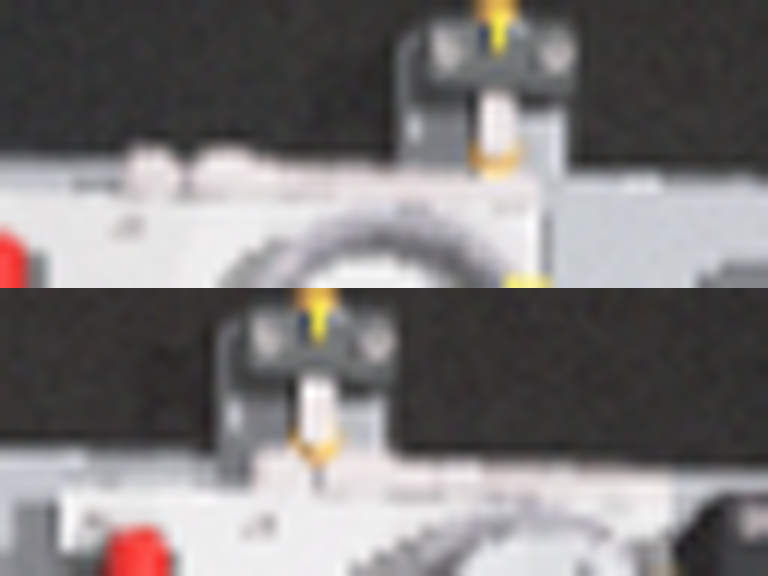

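In the lower (after) crop the roller tip at (318,455) sits between the two cam lobes at (275,465) and (350,465). It is at the same height as on the low run, so it has dropped into the notch. The arm is clear.

```bash
python3 -c "
from station import *
print(job_done())"
```

```text
the job is handed in; nothing more can be done
None
```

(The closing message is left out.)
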